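# Pack the last injector and hold the case lid at its balance point

### The job

Lay the loose injector in the empty cradle of the injector case, nozzle towards the lid hinge like the other two and seated right down in its pocket, and let go of it. Then take the lid by its grip bar, swing it forward off its back stop to its balance point, where it would fall neither shut nor back, and keep holding it still there so that I can hook the lid stay on again: finish while still holding the lid. Do not let the lid drop onto the case, and leave the other two injectors, the piston pin and the core plug where they are.

Things in the scene. Friction and masses are not known exactly. Their poses are not given: they have to be found in the camera images.
- case: Fixed aluminium case, 140 (x) x 272 (y) x 40 mm high without lid, walls 4 mm, open on top. Origin: centre of its underside, on the cabinet top (z = 0). x axis: level, from front (two undone latches) to hinge side; z up. Inside, side by side 76 mm apart, stand three alike foam cradles, tops 16 mm below the rim; two hold injectors. A finger channel along y crosses them at mid-length.
- case_lid (a joint): Lid hinge (rad): 0 shut, 1.85 leaning back on its stop, where the lid starts. Lid: 140 x 272 x 30 mm pan, 0.4 to 0.75 kg, turns freely (hardly any friction, no spring). Its centre of mass, shut, is 74 mm in front of and 22 mm above the hinge, so it balances at 1.286, its flat top 16 degrees short of upright, leaning to the front; above that it falls back, below it falls shut.
- lid_hinge (a point): Middle of the hinge axis, on the case's far upper edge: 70 mm from the case's origin along its x axis, 41 mm above the cabinet top. Fixed to the case, with the case's axes; the hinge axis runs along y.
- lid_grip (a point): Middle of the lid's grip bar: black, round, 12 mm thick, 84 mm long, parallel to the hinge, 35 mm off the lid's front edge on two legs; pinch it between them. At joint value j it is, from lid_hinge in the case's axes, at x = -0.175 cos j + 0.014 sin j, z = 0.175 sin j + 0.014 cos j (m): topmost part of the lid on the back stop; 36 mm in front of and 172 mm above the hinge at the balance point.
- cradle_free: The empty cradle, 76 x 124 x 20 mm, fixed in the case (any of the three places). Origin: centre of its underside, 4 mm above z = 0. y axis: towards the hinge; a seated injector has the same axes. Pocket 14 mm deep, floor 6 mm up; 33 mm wide at y = -55 to -18 mm, open sideways (finger channel) at -18 to 28, 25 mm wide at 28 to 42, 19 mm at 42 to 56: an injector fits one way round only.
- free_seat (a point): Point on the pocket floor of the empty cradle where the origin of a seated injector comes; 10 mm above the cabinet top.
- free_nozzle (a point): Point in the empty cradle where the nozzle tip of a seated injector comes: 52 mm from free_seat towards the hinge, 12 mm higher.
- injector_loose: Loose fuel injector lying at the robot's left, 104 mm long, 0.15 to 0.25 kg: round grey body 23 mm thick at y = -18 to 20 mm, tapering to a 6 mm nozzle tip at y = 52; dark hexagon 28 mm wide at y = -34 to -22; 12 mm thick end at y = -52. Origin: underside at mid-length, 12 mm below its axis; y axis along it to the nozzle, z up. Grasp it across the body at mid-length from above.
- loose_nozzle (a point): Nozzle tip of the loose injector, on its axis: 52 mm from the origin along y, 12 mm above it.
- injector_a: Injector that already lies in a cradle, same shape and axes as the loose one; leave alone (loose, may be disturbed).
- injector_b: The other injector that already lies in a cradle; leave alone.
- piston_pin: Bright steel piston pin standing on end, 26 mm across, 60 mm high; origin at the centre of its underside; bystander.
- core_plug: Round pressed core plug, 57 mm across, 18 mm high; origin at the centre of its underside; bystander.

How it is judged (in metres and radians):
On the way:
1. the loose injector lies seated in the empty cradle, nozzle towards the hinge, let go, with the lid still leaning back (distance between injector_loose and free_seat below 0.006 m and distance between loose_nozzle and free_nozzle below 0.007 m and contact force between the fingers and injector_loose below 0.1 N and value of joint case_lid above 1.7 rad), for 0.2 s.
At the end, for the whole second after the job is handed in: The fingers still touch the lid (more than 0.3 N) and hold it still (under 0.05 rad/s) within 0.06 rad of its balance point (joint value 1.286), while the injector lies at rest in the empty cradle, origin within 6 mm of free_seat and nozzle tip within 7 mm of free_nozzle, not touched by the fingers (distance between injector_loose and free_seat below 0.006 m and distance between loose_nozzle and free_nozzle below 0.007 m and linear speed of injector_loose below 0.02 m/s and value of joint case_lid between 1.226 and 1.346 rad and velocity of joint case_lid between -0.05 and 0.05 rad/s and contact force between the fingers and case_lid above 0.3 N and contact force between the fingers and injector_loose below 0.1 N); the arm keeps its last pose, push and grip.
It fails at once if the lid drops forward towards the case (joint value below 0.9) (value of joint case_lid below 0.9 rad).
It fails at once if one of the two packed injectors is shifted by more than 8 mm (distance of any of injector_a, injector_b from where it was at the start of the episode above 0.008 m).
It fails at once if the piston pin or the core plug is shifted by more than 20 mm (distance of any of piston_pin, core_plug from where it was at the start of the episode above 0.02 m).
It also fails if it takes over 51 s, if anything falls off the work surface, if the arm or the gripper's body presses on something with over 40 N, if the wrist force passes 120 N, or if a joint passes its speed limit or range.

### The arm

A 6-joint arm with a two-finger parallel gripper is mounted at the origin on a cart in front of the work surface, level with it; the furniture and walls round the work are solid. World frame = base frame: x ahead of the robot, y to its left, z up, the work surface at z = 0. Lengths are in mm, angles in degrees, forces in N, time in s.
With the tool pointing down it reaches from about 300 to 850 mm from the base axis. Payload 4.2 kg.
Tool frame: the origin (TCP) lies midway between the tips of the shut fingers; the grasp point (between the pads) lies 19 mm behind it; z points along the fingers, y is the direction in which the jaws open and shut (so a half turn about z gives the same grasp; the last joint's range is limited). The gripper opens to 91 mm and grips with 3 to 60 N. Pads are 32 mm wide; open, the fingers measure 118 mm over their backs; the gripper's body (76 mm by 178 mm) begins 60 mm behind the grasp point.
Start: joints at [74.886, 18.312, 89.639, -0, 72.044, -1.146], TCP at [138.802, 558.012, 213.976] pointing down, gripper open.
Joint ranges: [-177.97, 177.97], [-48.28, 115.42], [12.27, 149.76], [-77.06, 257.06], [2.81, 150.46], [-146.56, 146.56]. Speed limits (degrees/s): [147.25, 147.25, 180, 180, 180, 180].

### API

Orientations are given as [roll, pitch, yaw] about the fixed x, y, z axes, in that order (R = Rz(yaw) Ry(pitch) Rx(roll)).
In Python, from workcell import env gives the robot as it stands.
- The arm moves only by the shell command python3 -m jog 'ROWS' [FORCE]. ROWS is JSON, a list of rows, each an object of numbers: "dx", "dy", "dz": the shift along the world's x, y, z in m; "wx", "wy", "wz": the turn, a rotation vector about the world's x, y, z in rad; "grip": the gripper's target within -1 to 1 (shut at 1, half-way at 0, fully open at -1). In form: [{"dx": .., "dy": .., "dz": .., "wx": .., "wy": .., "wz": .., "grip": ..}, ...]. A call has 1 to 10 rows; each row shifts and turns the commanded pose from where the row before left it; what a row does not reach is not made up. A row lasts 1/10 s, in which the tool goes at most 50 mm and 8.59 degrees, less where a joint would pass 70% of its speed; a pose out of reach is approached as far as the arm can. A call with a gripper value outside its range is refused whole. The fingers move at their own pace and stop on an object; FORCE is the grip in N (left out, the last holds). Time passes only in rows, so rows that do not move let the fingers close. It gives the time, the measured TCP pose, the force and the opening at its end, in the units of the state.
- env.state(): the state, without advancing time (a new reading comes with each control period).
- env.grab_frame(name): name is "side" or "top"; returns the picture (384x512x3 uint8, red, green, blue); there is no depth.
- env.get_calibration(name): a dict with "fx", "fy", "cx", "cy" (pixels), "R" (3x3) and "t" (3): a world point X has camera coordinates R X + t. Camera axes: x right, y down, z forward; pixel columns grow to the right and rows downward; lengths in mm; the calibration is good to about 2 mm. A picture is of the moment at which its call begins. get_calibration takes no time and is no camera call.
- env.job_done(): hands the job in, once; it reports no verdict.
The state is a dict: "time_s": time; "qpos": joint angles; "qvel": joint speeds; "effort": joint torques, N m; "ee_pos": TCP position; "ee_rot": TCP orientation; "force": force on the tool from outside, world axes, zero at the start; "torque": the same for the moment, N m; "gripper_width": finger opening in mm.
Only numpy, scipy, OpenCV 4.12 (cv2) and the standard library are available. Lean on these libraries where they do the work, as an engineer would, in place of code of your own. Each camera call takes 0.05 s, during which the arm holds its last target. There are 200 camera calls.

## Working session

There is one attempt and no reset: what is moved stays moved. The work goes in short steps, Python scripts to look and compute and a shell command to move; the robot and the scene stay as the last step left them, time stands still between calls to the robot, and variables do not carry over. Pictures are saved under pics/ and viewed, about 8 in all and at most 12, crops included, and the job is handed in when it is done.

```bash
mkdir -p pics; ls
python3 - <<'E'
from workcell import env
import cv2,json
for n in("side","top"):
    im=env.grab_frame(n); cv2.imwrite(f"pics/{n}0.png",im[:,:,::-1])
    c=env.get_calibration(n); print(n,{k:(v.round(3).tolist() if hasattr(v,'round') and hasattr(v,'tolist') else v) for k,v in c.items()})
print(env.state())
E
```

```text
pics
side {'fx': 450.98101013842853, 'fy': 450.98101013842853, 'cx': 257.06527908219584, 'cy': 192.62639720276772, 'R': [[0.809, -0.587, -0.021], [-0.31, -0.396, -0.865], [0.499, 0.707, -0.502]], 't': [-369.564, 228.361, 854.636]}
top {'fx': 366.52001896332143, 'fy': 366.52001896332143, 'cx': 251.32742721965025, 'cy': 190.95149139442526, 'R': [[0.007, -1.0, -0.003], [-0.998, -0.007, -0.062], [0.062, 0.003, -0.998]], 't': [54.461, 498.757, 907.756]}
{'time_s': 0.1, 'qpos': array([ 7.48853784e+01,  1.83474261e+01,  8.96998069e+01, -1.92102991e-04,
        7.20426310e+01, -1.14700618e+00]), 'qvel': array([-0.1148259 , -0.11699658, -0.18810035, -0.04639857, -0.04046905,
       -0.0086049 ]), 'effort': array([ 1.32236572e-03, -4.13328016e+01, -2.32507485e+01,  7.28450110e-02,
        4.22652788e-02, -4.65893743e-05]), 'ee_pos': array([138.68369313, 557.56288445, 213.20722993]), 'ee_rot': array([-1.79910150e+02, -1.61625284e-03,  1.66032443e+02]), 'force': array([0.06313291, 0.3521271 , 1.08472139]), 'torque': array([ 0.03704172,  0.02924968, -0.04210055]), 'gripper_width': 91.08444608403563}
```

View pics/top0.png

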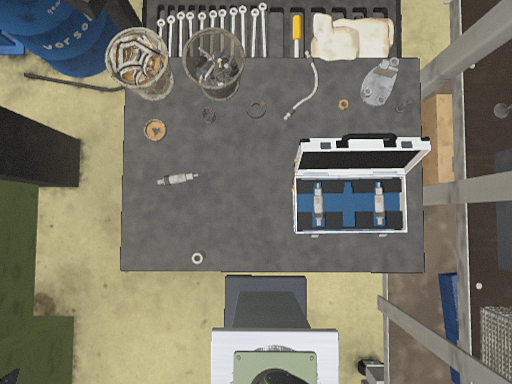

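View pics/side0.png

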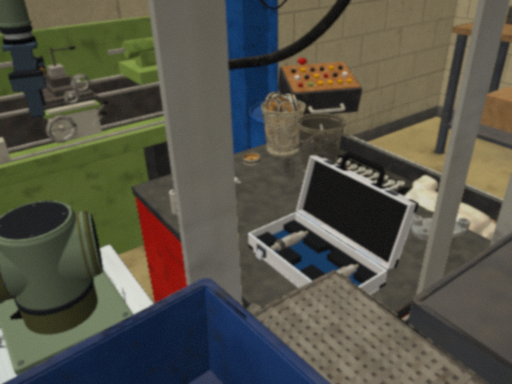

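The top view shows the loose injector at about (178,179), the case at about (350,205) with its middle cradle empty, the pin at (197,258) and the plug at (155,130). The side view shows the case with the lid leaning back. I'll enlarge the injector and the case next.

```bash
python3 - <<'E'
import cv2,numpy as np
im=cv2.imread("pics/top0.png")
a=cv2.resize(im[165:195,150:210],None,fx=10,fy=10,interpolation=cv2.INTER_CUBIC)
b=cv2.resize(im[128:242,285:435],None,fx=5,fy=5,interpolation=cv2.INTER_CUBIC)
cv2.imwrite("pics/inj.png",a);cv2.imwrite("pics/case.png",b)
E
cat > h.py <<'E'
import numpy as np
from workcell import env
def pix(n,u,v,z):
    c=env.get_calibration(n);R=np.array(c["R"]);t=np.array(c["t"])
    d=R.T@np.array([(u-c["cx"])/c["fx"],(v-c["cy"])/c["fy"],1]);o=-R.T@t
    return o+d*(z-o[2])/d[2]
def proj(n,X):
    c=env.get_calibration(n);p=np.array(c["R"])@np.array(X)+np.array(c["t"])
    return np.array([c["fx"]*p[0]/p[2]+c["cx"],c["fy"]*p[1]/p[2]+c["cy"]])
E
```

```text
(no output)
```

View pics/inj.png

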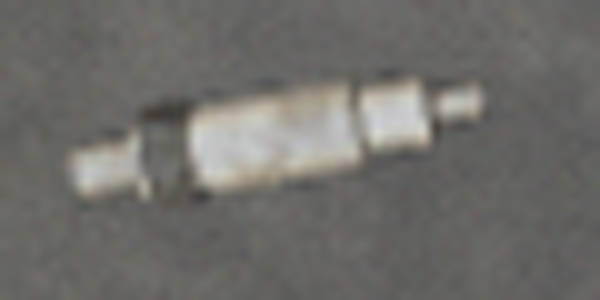

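View pics/case.png

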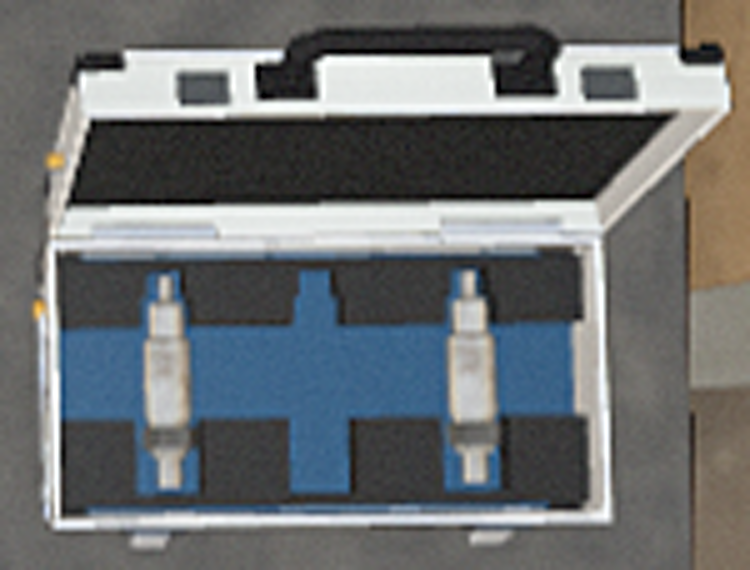

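Crops: the injector's tail is at crop (70,172) and its nozzle at (485,102), pointing right. In the case crop, the rim corners are (50,525), (610,522), (604,235) and (50,238). The packed injectors run (170,487)→(164,277) and (475,483)→(468,272). The middle pocket spans columns 289–351, and the grip bar runs from (295,40) to (555,40).

Run:
```python
from h import *
f=lambda x,y,z:pix("top",x/5-.4+285,y/5-.4+128,z)
g=lambda x,y,z:pix("top",x/10-.45+150,y/10-.45+165,z)
t,n=g(70,172,14),g(485,102,14);print("inj",t,n,np.linalg.norm(n-t),"mid",(t+n)/2,"yaw",np.degrees(np.arctan2(*(n-t)[1::-1])))
for nm,a in dict(FL=(50,525,40),FR=(610,522,40),RR=(604,235,40),RL=(50,238,40)).items():print(nm,f(*a))
for a,b in(((170,487),(164,277)),((475,483),(468,272))):
    t,n=f(*a,22),f(*b,22);print("packed",t,n,np.linalg.norm(n-t),(t+n)/2,np.degrees(np.arctan2(*(n-t)[1::-1])))
for p in((289,455),(351,455),(320,493),(298,300),(336,300),(317,268)):print("pocket",f(*p,24))
for p in((285,40),(560,45)):print("grip",f(*p,213))
print("pin",pix("top",197,258,60),"plug",pix("top",155,130,18))
```

```text
inj [520.23105038 297.63164752  14.        ] [538.6907024  192.90986222  14.        ] 106.3363111518715 mid [529.46087639 245.27075487  14.        ] yaw -80.00298437273435
FL [395.97597806 -48.33285997  40.        ]
FR [ 399.29527163 -320.68299667   40.        ]
RR [ 539.58254527 -320.47936999   40.        ]
RL [536.35512312 -48.41815162  40.        ]
packed [ 414.27606627 -110.05533856   22.        ] [ 519.01311405 -107.54130744   22.        ] 104.76721590527096 [ 466.64459016 -108.798323     22.        ] 1.3750217475203388
packed [ 417.2867398  -261.57611179   22.        ] [ 522.51003372 -259.65131054   22.        ] 105.24089719398836 [ 469.89838676 -260.61371116   22.        ] 1.0479684223696466
pocket [ 430.56577186 -168.8262823    24.        ]
pocket [ 430.77342296 -199.58727713   24.        ]
pocket [ 411.87609811 -184.02452441   24.        ]
pocket [ 507.75750005 -173.98583197   24.        ]
pocket [ 507.8809854  -192.93856542   24.        ]
pocket [ 523.85010636 -183.61692551   24.        ]
grip [ 598.03303267 -122.37397544  213.        ]
grip [ 596.6852531  -232.03735481  213.        ]
pin [335.46107182 185.39860437  60.        ] plug [651.78126184 303.52375065  18.        ]
```

```bash
python3 -m jog '[{"dx":0.03,"dy":-0.024,"dz":0,"wz":-0.08,"grip":-1},{"dx":0.03,"dy":-0.024,"wz":-0.08,"grip":-1},{"dx":0.03,"dy":-0.024,"wz":-0.08,"grip":-1},{"dx":0.03,"dy":-0.024,"wz":-0.08,"grip":-1},{"dx":0.03,"dy":-0.024,"wz":-0.08,"grip":-1},{"dx":0.03,"dy":-0.024,"wz":-0.08,"grip":-1},{"dx":0.03,"dy":-0.024,"wz":-0.08,"grip":-1},{"dx":0.03,"dy":-0.024,"wz":-0.08,"grip":-1},{"dx":0.03,"dy":-0.024,"wz":-0.08,"grip":-1},{"dx":0.03,"dy":-0.024,"wz":-0.08,"grip":-1}]' 25
python3 -m jog '[{"dx":0.03,"dy":-0.025,"dz":-0.02,"wz":-0.1,"grip":-1},{"dx":0.03,"dy":-0.025,"dz":-0.03,"wz":-0.1,"grip":-1},{"dx":0.03,"dy":-0.025,"dz":-0.03,"wz":-0.1,"grip":-1},{"dx":0.001,"dz":-0.03,"wz":-0.0525,"grip":-1},{"grip":-1},{"grip":-1}]'
```

```text
invalid input
invalid input
```

```bash
python3 -m jog '[{"dx":0.03,"dy":-0.024,"dz":0,"wx":0,"wy":0,"wz":-0.08,"grip":-1},{"dx":0.03,"dy":-0.024,"dz":0,"wx":0,"wy":0,"wz":-0.08,"grip":-1}]' 25
```

```text
time_s: 0.3
ee_pos: [198.8, 509.5, 213.3]
ee_rot: [-179.9, 0.0, 156.8]
force: [0.7, 0.1, -0.1]
gripper_width: 91.2
```

```bash
python3 -m jog '[{"dx":0.033,"dy":-0.0267,"dz":0,"wx":0,"wy":0,"wz":-0.1,"grip":-1},{"dx":0.033,"dy":-0.0267,"dz":0,"wx":0,"wy":0,"wz":-0.1,"grip":-1},{"dx":0.033,"dy":-0.0267,"dz":0,"wx":0,"wy":0,"wz":-0.1,"grip":-1},{"dx":0.033,"dy":-0.0267,"dz":-0.014,"wx":0,"wy":0,"wz":-0.1,"grip":-1},{"dx":0.033,"dy":-0.0267,"dz":-0.02,"wx":0,"wy":0,"wz":-0.1,"grip":-1},{"dx":0.033,"dy":-0.0267,"dz":-0.02,"wx":0,"wy":0,"wz":-0.1,"grip":-1},{"dx":0.033,"dy":-0.0267,"dz":-0.02,"wx":0,"wy":0,"wz":-0.1,"grip":-1},{"dx":0.033,"dy":-0.0267,"dz":-0.02,"wx":0,"wy":0,"wz":-0.1,"grip":-1},{"dx":0.033,"dy":-0.0267,"dz":-0.02,"wx":0,"wy":0,"wz":-0.1,"grip":-1},{"dx":0.034,"dy":-0.0267,"dz":0,"wx":0,"wy":0,"wz":-0.0925,"grip":-1}]' 25
python3 -m jog '[{"dx":0,"dy":0,"dz":0,"wx":0,"wy":0,"wz":0,"grip":-1},{"dx":0,"dy":0,"dz":0,"wx":0,"wy":0,"wz":0,"grip":-1}]'
```

```text
time_s: 1.3
ee_pos: [528.7, 240.7, 96.6]
ee_rot: [-179.6, 0.1, 99.8]
force: [0.3, 0.1, -1.5]
gripper_width: 91.5
time_s: 1.5
ee_pos: [529.9, 242.3, 99.3]
ee_rot: [-179.9, -0.0, 99.9]
force: [0.1, -0.9, -0.3]
gripper_width: 91.0
```

```bash
python3 -m jog '[{"dx":0,"dy":0.001,"dz":-0.03,"wx":0,"wy":0,"wz":0,"grip":-1},{"dx":0,"dy":0,"dz":-0.03,"wx":0,"wy":0,"wz":0,"grip":-1},{"dx":0,"dy":0,"dz":-0.02,"wx":0,"wy":0,"wz":0,"grip":-0.3},{"dx":0,"dy":0,"dz":-0.01,"wx":0,"wy":0,"wz":0,"grip":0},{"dx":0,"dy":0,"dz":-0.0045,"wx":0,"wy":0,"wz":0,"grip":0},{"dx":0,"dy":0,"dz":0,"wx":0,"wy":0,"wz":0,"grip":0.3},{"dx":0,"dy":0,"dz":0,"wx":0,"wy":0,"wz":0,"grip":1},{"dx":0,"dy":0,"dz":0,"wx":0,"wy":0,"wz":0,"grip":1},{"dx":0,"dy":0,"dz":0,"wx":0,"wy":0,"wz":0,"grip":1},{"dx":0,"dy":0,"dz":0,"wx":0,"wy":0,"wz":0,"grip":1}]' 25
python3 -m jog '[{"dx":0,"dy":0,"dz":0,"wx":0,"wy":0,"wz":0,"grip":1},{"dx":0,"dy":0,"dz":0,"wx":0,"wy":0,"wz":0,"grip":1},{"dx":0,"dy":0,"dz":0,"wx":0,"wy":0,"wz":0,"grip":1}]'
```

```text
time_s: 2.5
ee_pos: [530.1, 244.1, 6.0]
ee_rot: [179.9, -0.0, 100.0]
force: [-0.2, 0.1, 1.2]
gripper_width: 30.1
time_s: 2.8
ee_pos: [530.3, 244.1, 5.8]
ee_rot: [179.9, -0.0, 100.0]
force: [0.7, 0.1, 2.1]
gripper_width: 22.1
```

```bash
python3 -m jog '[{"dx":0,"dy":0,"dz":0.02,"wx":0,"wy":0,"wz":0,"grip":1},{"dx":0,"dy":0,"dz":0.03,"wx":0,"wy":0,"wz":0,"grip":1},{"dx":0,"dy":0,"dz":0.03,"wx":0,"wy":0,"wz":0,"grip":1},{"dx":0,"dy":0,"dz":0.03,"wx":0,"wy":0,"wz":0,"grip":1},{"dx":-0.005,"dy":-0.0335,"dz":0,"wx":0,"wy":0,"wz":0.11,"grip":1},{"dx":-0.005,"dy":-0.0335,"dz":0,"wx":0,"wy":0,"wz":0.11,"grip":1},{"dx":-0.005,"dy":-0.0335,"dz":0,"wx":0,"wy":0,"wz":0.11,"grip":1},{"dx":-0.005,"dy":-0.0335,"dz":0,"wx":0,"wy":0,"wz":0.11,"grip":1},{"dx":-0.005,"dy":-0.0335,"dz":0,"wx":0,"wy":0,"wz":0.11,"grip":1},{"dx":-0.005,"dy":-0.0335,"dz":0,"wx":0,"wy":0,"wz":0.11,"grip":1}]' 25
python3 -m jog '[{"dx":-0.005,"dy":-0.0335,"dz":0,"wx":0,"wy":0,"wz":0.11,"grip":1},{"dx":-0.005,"dy":-0.0335,"dz":0,"wx":0,"wy":0,"wz":0.11,"grip":1},{"dx":-0.005,"dy":-0.0335,"dz":0,"wx":0,"wy":0,"wz":0.11,"grip":1},{"dx":-0.005,"dy":-0.0335,"dz":0,"wx":0,"wy":0,"wz":0.11,"grip":1},{"dx":-0.005,"dy":-0.0335,"dz":0,"wx":0,"wy":0,"wz":0.11,"grip":1},{"dx":-0.005,"dy":-0.0335,"dz":0,"wx":0,"wy":0,"wz":0.11,"grip":1},{"dx":0,"dy":-0.0267,"dz":0,"wx":0,"wy":0,"wz":0.092,"grip":1},{"dx":0,"dy":0,"dz":0,"wx":0,"wy":0,"wz":0,"grip":1},{"dx":0,"dy":0,"dz":0,"wx":0,"wy":0,"wz":0,"grip":1}]'
python3 - <<'E'
from h import *
import cv2
b=[env.grab_frame(n)[:,:,::-1] for n in("top","side")]
s=env.state();print(s["ee_pos"],s["ee_rot"],s["force"],s["gripper_width"],s["time_s"])
A=cv2.resize(b[0][128:242,285:435],(525,400),interpolation=cv2.INTER_CUBIC)
B=cv2.resize(b[1][100:300,180:430],(500,400),interpolation=cv2.INTER_CUBIC)[:,:]
cv2.imwrite("pics/over.png",cv2.resize(np.hstack([A,B]),(800,312)));cv2.imwrite("pics/overtop.png",b[0]);cv2.imwrite("pics/overside.png",b[1])
E
```

```text
time_s: 3.8
ee_pos: [498.5, 41.8, 114.8]
ee_rot: [-179.9, -0.1, 138.1]
force: [0.9, -0.5, -1.7]
gripper_width: 22.4
time_s: 4.7
ee_pos: [469.0, -184.5, 114.8]
ee_rot: [179.9, -0.1, -179.2]
force: [1.4, -0.7, -1.9]
gripper_width: 22.1
[ 469.30520553 -183.69773176  115.01617337] [ 1.79932445e+02 -7.59319336e-02 -1.79112056e+02] [-0.71801392 -0.33445349 -2.14493147] 22.191443435669004 4.8
```

View pics/over.png

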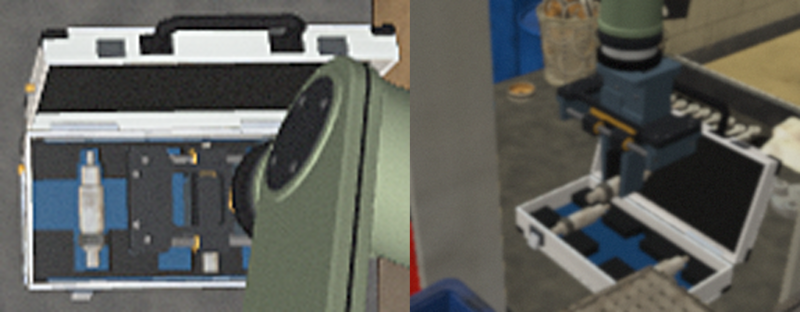

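Run:
```python
from h import *
import cv2
print(pix("top",361.9,225.8,121),pix("top",361.9,223.6,121))
o=np.array([468,-184.6,121.3]);d=np.array([np.cos(.0155),np.sin(.0155),0])
a=cv2.imread("pics/overtop.png");b=cv2.imread("pics/overside.png")
P=[proj(n,o+k*d) for n in("top","side") for k in(-52,52)];print(P)
A=cv2.resize(a[150:240,330:390],(390,585),interpolation=cv2.INTER_CUBIC)
B=cv2.resize(b[180:240,260:330],(410,351),interpolation=cv2.INTER_CUBIC)
B=np.vstack([B,np.zeros((234,410,3),np.uint8)])
cv2.imwrite("pics/z.png",np.hstack([A,B]))
```

```text
[ 416.06705808 -188.11013637  121.        ] [ 420.92517324 -188.16835182  121.        ]
[array([360.71882655, 225.82367218]), array([359.44689654, 179.06103214]), array([295.08852738, 227.87062899]), array([333.56064208, 209.80556087])]
```

View pics/z.png

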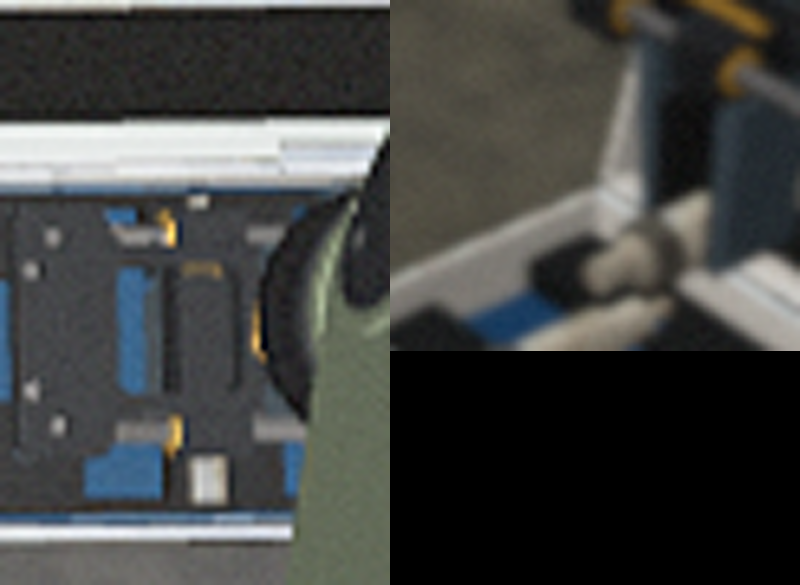

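The carried injector shows at tail pixel (361.6,227) and nozzle pixel (360.2,179.6), about 2 mm short of and right of the expected place. I'll correct part of that, come down to just above the foam and compare again.

```bash
python3 -m jog '[{"dx":0.0015,"dy":0.001,"dz":-0.03,"wx":0,"wy":0,"wz":0,"grip":1},{"dx":0,"dy":0,"dz":-0.03,"wx":0,"wy":0,"wz":0,"grip":1},{"dx":0,"dy":0,"dz":-0.02,"wx":0,"wy":0,"wz":0,"grip":1},{"dx":0,"dy":0,"dz":0,"wx":0,"wy":0,"wz":0,"grip":1},{"dx":0,"dy":0,"dz":0,"wx":0,"wy":0,"wz":0,"grip":1}]' 25
python3 - <<'E'
from h import *
import cv2
a=env.grab_frame("top")[:,:,::-1];b=env.grab_frame("side")[:,:,::-1]
s=env.state();print(s["ee_pos"],s["ee_rot"],s["force"],s["gripper_width"],s["time_s"])
p=s["ee_pos"];o=np.array([p[0]-1.3,p[1],p[2]+6.3]);d=np.array([np.cos(.0155),np.sin(.0155),0])
print([proj("top",o+k*d) for k in(-52,52)])
A=cv2.resize(a[150:240,320:400],None,fx=6.5,fy=6.5,interpolation=cv2.INTER_CUBIC)
cv2.imwrite("pics/z2.png",A);cv2.imwrite("pics/s2.png",b)
E
```

```text
time_s: 5.3
ee_pos: [471.5, -182.9, 35.7]
ee_rot: [180.0, -0.0, -179.0]
force: [-0.7, -0.4, -2.9]
gripper_width: 22.6
[ 472.41451252 -183.63856829   36.72976877] [-1.79948910e+02  1.36629371e-01 -1.79063786e+02] [ 0.00267786 -0.39887289 -2.56406164] 22.20774210747771 5.4
[array([350.79758107, 223.47243745]), array([349.70814898, 180.81100337])]
```

View pics/z2.png

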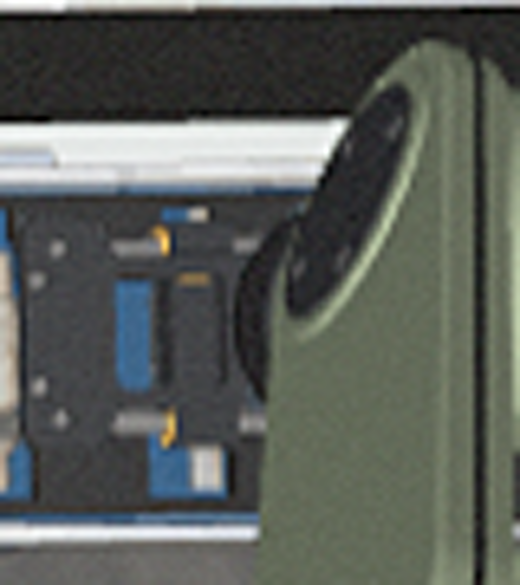

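Run:
```python
from h import *
t=pix("top",351.45,225,42);n=pix("top",349.9,181.6,42);print(t,n,np.linalg.norm(n-t),(t+n)/2,np.degrees(np.arctan2(*(n-t)[1::-1])))
s=env.state();print(s["ee_pos"],s["ee_rot"])
```

```text
[ 415.4055923  -186.26750971   42.        ] [ 521.26630953 -183.55654641   42.        ] 105.8954237658224 [ 468.33595092 -184.91202806   42.        ] 1.4669541095754504
[ 472.41451252 -183.63856829   36.72976877] [-1.79948910e+02  1.36629371e-01 -1.79063786e+02]
```

The injector now appears at (468.3,−184.9), against a seat measured at (468.3,−184.7), so it is aligned. Lowering it.

```bash
python3 -m jog '[{"dx":0,"dy":0,"dz":-0.006,"wx":0,"wy":0,"wz":0,"grip":1},{"dx":0,"dy":0,"dz":-0.004,"wx":0,"wy":0,"wz":0,"grip":1},{"dx":0,"dy":0,"dz":-0.003,"wx":0,"wy":0,"wz":0,"grip":1},{"dx":0,"dy":0,"dz":0,"wx":0,"wy":0,"wz":0,"grip":1},{"dx":0,"dy":0,"dz":0,"wx":0,"wy":0,"wz":0,"grip":1}]' 25
python3 -m jog '[{"dx":0,"dy":0,"dz":-0.003,"wx":0,"wy":0,"wz":0,"grip":1},{"dx":0,"dy":0,"dz":-0.002,"wx":0,"wy":0,"wz":0,"grip":1},{"dx":0,"dy":0,"dz":0,"wx":0,"wy":0,"wz":0,"grip":1},{"dx":0,"dy":0,"dz":0,"wx":0,"wy":0,"wz":0,"grip":1}]'
python3 -m jog '[{"dx":0,"dy":0,"dz":-0.0015,"wx":0,"wy":0,"wz":0,"grip":1},{"dx":0,"dy":0,"dz":0,"wx":0,"wy":0,"wz":0,"grip":1},{"dx":0,"dy":0,"dz":0,"wx":0,"wy":0,"wz":0,"grip":1}]'
```

```text
time_s: 5.9
ee_pos: [471.3, -183.7, 22.4]
ee_rot: [180.0, -0.0, -179.1]
force: [1.2, -0.2, -2.7]
gripper_width: 22.7
time_s: 6.3
ee_pos: [471.3, -183.7, 17.4]
ee_rot: [180.0, -0.0, -179.1]
force: [0.2, 0.7, -2.6]
gripper_width: 22.4
time_s: 6.6
ee_pos: [471.4, -183.7, 16.0]
ee_rot: [180.0, 0.0, -179.1]
force: [-0.9, 0.3, -2.0]
gripper_width: 22.0
```

Free descent, no jamming. One more small step to feel the floor, then release to a moderate opening.

```bash
python3 -m jog '[{"dx":0,"dy":0,"dz":-0.001,"wx":0,"wy":0,"wz":0,"grip":1},{"dx":0,"dy":0,"dz":0,"wx":0,"wy":0,"wz":0,"grip":1},{"dx":0,"dy":0,"dz":0,"wx":0,"wy":0,"wz":0,"grip":1}]' 10
python3 -m jog '[{"dx":0,"dy":0,"dz":0,"wx":0,"wy":0,"wz":0,"grip":0.4},{"dx":0,"dy":0,"dz":0,"wx":0,"wy":0,"wz":0,"grip":0.2},{"dx":0,"dy":0,"dz":0,"wx":0,"wy":0,"wz":0,"grip":0.1},{"dx":0,"dy":0,"dz":0,"wx":0,"wy":0,"wz":0,"grip":0.1},{"dx":0,"dy":0,"dz":0,"wx":0,"wy":0,"wz":0,"grip":0.1}]'
python3 -m jog '[{"dx":0,"dy":0,"dz":0.02,"wx":0,"wy":0,"wz":0,"grip":0.1},{"dx":0,"dy":0,"dz":0.03,"wx":0,"wy":0,"wz":0,"grip":0.1},{"dx":0,"dy":0,"dz":0.04,"wx":0,"wy":0,"wz":0,"grip":0.1},{"dx":0,"dy":0,"dz":0.04,"wx":0,"wy":0,"wz":0,"grip":0.1},{"dx":-0.03,"dy":0,"dz":0.04,"wx":0,"wy":0,"wz":0,"grip":0.1},{"dx":-0.03,"dy":0,"dz":0.04,"wx":0,"wy":0,"wz":0,"grip":0.1},{"dx":-0.03,"dy":0.03,"dz":0.04,"wx":0,"wy":0,"wz":0,"grip":0.1},{"dx":-0.02,"dy":0.03,"dz":0.04,"wx":0,"wy":0,"wz":0,"grip":0.1}]'
python3 - <<'E'
from h import *
import cv2
a=env.grab_frame("top")[:,:,::-1]
cv2.imwrite("pics/t3.png",cv2.resize(a[128:242,285:435],None,fx=5,fy=5,interpolation=cv2.INTER_CUBIC))
cv2.imwrite("pics/s3.png",env.grab_frame("side")[:,:,::-1])
E
```

```text
time_s: 6.9
ee_pos: [471.4, -183.7, 15.8]
ee_rot: [-180.0, 0.0, -179.1]
force: [-1.3, 1.0, 6.0]
gripper_width: 22.7
time_s: 7.4
ee_pos: [471.3, -183.7, 14.9]
ee_rot: [180.0, -0.0, -179.1]
force: [-0.9, 0.7, 0.4]
gripper_width: 41.2
time_s: 8.2
ee_pos: [365.0, -129.7, 297.5]
ee_rot: [180.0, -0.0, -179.2]
force: [2.1, 1.1, 0.3]
gripper_width: 40.9
```

View pics/t3.png

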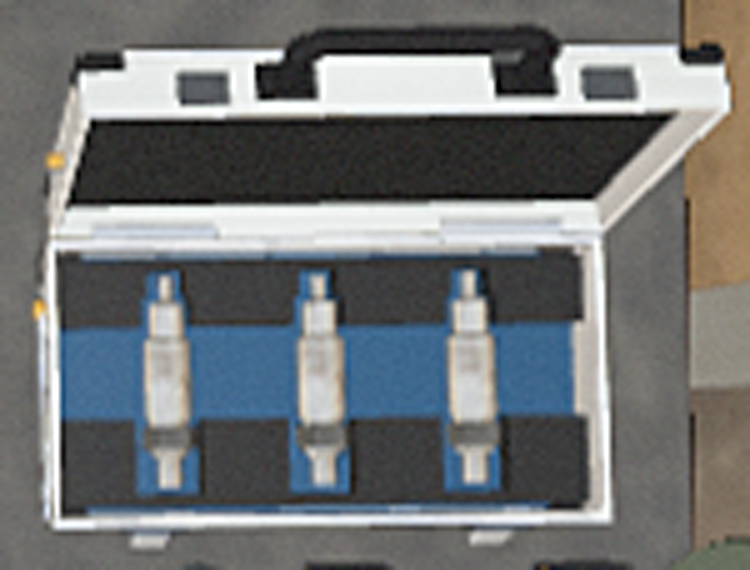

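The loose injector now lies in the middle pocket, tail (323,487) and nozzle (318,275), level with its neighbours. The lid hasn't moved. Next I'll get the numbers for the lid grasp.

```bash
python3 -m jog '[{"dx":0,"dy":0,"dz":0,"wx":0,"wy":0,"wz":0,"grip":0.1},{"dx":0,"dy":0,"dz":0,"wx":0,"wy":0,"wz":0,"grip":0.1}]'
python3 - <<'E'
from h import *
s=env.state();print(s["qpos"].round(1),s["ee_pos"],s["ee_rot"])
H=np.array([539.3,-182.7,41]);c,q=np.cos(.017),np.sin(.017)
P=lambda j:H+1000*np.array([c*(-.175*np.cos(j)+.014*np.sin(j)),q*(-.175*np.cos(j)+.014*np.sin(j)),.175*np.sin(j)+.014*np.cos(j)])
g=np.linspace(1.85,1.286,13);X=np.array([P(j) for j in g]);print(X[0],X[-1]);print(np.diff(X,axis=0).round(1).tolist())
print(X[0]-s["ee_pos"])
E
```

```text
time_s: 8.5
ee_pos: [366.8, -130.2, 295.2]
ee_rot: [180.0, -0.1, -179.1]
force: [0.9, 0.0, -0.6]
gripper_width: 41.1
[ -21.2   -1.5  102.    -0.    79.6 -112.1] [ 366.81557557 -130.23906708  295.24640716] [ 1.79961559e+02 -1.13510342e-01 -1.79104645e+02]
[ 600.9772326  -181.65138603  205.36489707] [ 503.57287983 -183.30741956  212.88427481]
[[-7.8, -0.1, 2.7], [-7.9, -0.1, 2.3], [-8.0, -0.1, 2.0], [-8.1, -0.1, 1.6], [-8.2, -0.1, 1.2], [-8.2, -0.1, 0.8], [-8.2, -0.1, 0.4], [-8.2, -0.1, 0.1], [-8.2, -0.1, -0.3], [-8.2, -0.1, -0.7], [-8.2, -0.1, -1.1], [-8.1, -0.1, -1.5]]
[234.16165703 -51.41231894 -89.8815101 ]
```

```bash
python3 -m jog '[{"dx":0.02,"dy":-0.004,"dz":0,"wx":0,"wy":0,"wz":-0.13,"grip":-0.3},{"dx":0.02,"dy":-0.004,"dz":0,"wx":0,"wy":0,"wz":-0.13,"grip":-0.3},{"dx":0.02,"dy":-0.004,"dz":0,"wx":0,"wy":0,"wz":-0.13,"grip":-0.3},{"dx":0.02,"dy":-0.004,"dz":0,"wx":0,"wy":0,"wz":-0.13,"grip":-0.3},{"dx":0.02,"dy":-0.004,"dz":0,"wx":0,"wy":0,"wz":-0.13,"grip":-0.3},{"dx":0.02,"dy":-0.004,"dz":0,"wx":0,"wy":0,"wz":-0.13,"grip":-0.3},{"dx":0.02,"dy":-0.004,"dz":0,"wx":0,"wy":0,"wz":-0.13,"grip":-0.3},{"dx":0.02,"dy":-0.004,"dz":0,"wx":0,"wy":0,"wz":-0.13,"grip":-0.3},{"dx":0.02,"dy":-0.004,"dz":0,"wx":0,"wy":0,"wz":-0.13,"grip":-0.3},{"dx":0.02,"dy":-0.004,"dz":0,"wx":0,"wy":0,"wz":-0.13,"grip":-0.3}]'
python3 -m jog '[{"dx":0.02,"dy":-0.004,"dz":-0.01,"wx":0,"wy":0,"wz":-0.13,"grip":-0.3},{"dx":0.014,"dy":-0.004,"dz":-0.02,"wx":0,"wy":0,"wz":-0.13,"grip":-0.3},{"dx":0,"dy":-0.0034,"dz":-0.005,"wx":0,"wy":0,"wz":-0.01,"grip":-0.3},{"dx":0,"dy":0,"dz":0,"wx":0,"wy":0,"wz":0,"grip":-0.3},{"dx":0,"dy":0,"dz":0,"wx":0,"wy":0,"wz":0,"grip":-0.3}]'
python3 - <<'E'
from h import *
import cv2
a=env.grab_frame("top")[:,:,::-1];b=env.grab_frame("side")[:,:,::-1]
A=cv2.resize(a[110:190,320:420],(500,400),interpolation=cv2.INTER_CUBIC)
B=cv2.resize(b[80:280,240:430],(380,400),interpolation=cv2.INTER_CUBIC)
cv2.imwrite("pics/g.png",cv2.resize(np.hstack([A,B]),(800,364)))
print(env.state()["ee_pos"])
E
```

```text
time_s: 9.5
ee_pos: [567.8, -170.9, 293.5]
ee_rot: [-179.8, -0.1, 106.1]
force: [-0.1, -0.3, 0.1]
gripper_width: 59.5
time_s: 10.0
ee_pos: [600.5, -181.8, 261.2]
ee_rot: [-179.9, -0.0, 91.0]
force: [0.4, -0.3, 0.6]
gripper_width: 59.0
[ 600.77510395 -181.66328356  262.40879234]
```

View pics/g.png

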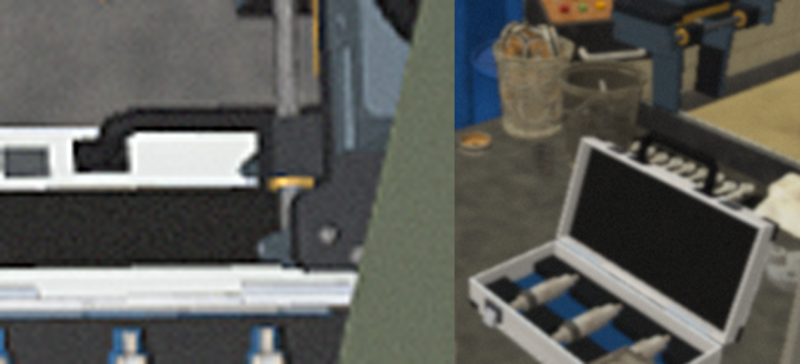

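The gripper is above the bar: in the side crop the fingers are at about (665,90) and (715,70), one on each side of the bar at (680,150). Descending and closing.

```bash
python3 -m jog '[{"dx":0,"dy":0,"dz":-0.025,"wx":0,"wy":0,"wz":0,"grip":-0.3},{"dx":0,"dy":0,"dz":-0.02,"wx":0,"wy":0,"wz":0,"grip":-0.3},{"dx":0,"dy":0,"dz":-0.02,"wx":0,"wy":0,"wz":0,"grip":-0.3},{"dx":0,"dy":0,"dz":-0.0075,"wx":0,"wy":0,"wz":0,"grip":-0.3},{"dx":0,"dy":0,"dz":0,"wx":0,"wy":0,"wz":0,"grip":-0.3},{"dx":0,"dy":0,"dz":0,"wx":0,"wy":0,"wz":0,"grip":-0.3}]' 20
python3 -m jog '[{"dx":0,"dy":0,"dz":0,"wx":0,"wy":0,"wz":0,"grip":0},{"dx":0,"dy":0,"dz":0,"wx":0,"wy":0,"wz":0,"grip":0.3},{"dx":0,"dy":0,"dz":0,"wx":0,"wy":0,"wz":0,"grip":0.5},{"dx":0,"dy":0,"dz":0,"wx":0,"wy":0,"wz":0,"grip":0.6},{"dx":0,"dy":0,"dz":0,"wx":0,"wy":0,"wz":0,"grip":0.7},{"dx":0,"dy":0,"dz":0,"wx":0,"wy":0,"wz":0,"grip":1},{"dx":0,"dy":0,"dz":0,"wx":0,"wy":0,"wz":0,"grip":1},{"dx":0,"dy":0,"dz":0,"wx":0,"wy":0,"wz":0,"grip":1},{"dx":0,"dy":0,"dz":0,"wx":0,"wy":0,"wz":0,"grip":1}]'
```

```text
time_s: 10.7
ee_pos: [601.5, -181.7, 190.3]
ee_rot: [179.9, 0.0, 91.0]
force: [0.6, -0.3, 0.7]
gripper_width: 59.4
time_s: 11.6
ee_pos: [599.9, -181.5, 188.8]
ee_rot: [-179.9, -0.0, 90.9]
force: [-5.2, -0.5, 2.4]
gripper_width: 11.6
```

```bash
python3 -m jog '[{"dx":-0.0025,"dy":0,"dz":0.0005,"wx":0,"wy":0,"wz":0,"grip":1},{"dx":-0.0042,"dy":-0.0001,"dz":0.0015,"wx":0,"wy":0,"wz":0,"grip":1},{"dx":-0.0042,"dy":-0.0001,"dz":0.0014,"wx":0,"wy":0,"wz":0,"grip":1},{"dx":-0.0042,"dy":-0.0001,"dz":0.0012,"wx":0,"wy":0,"wz":0,"grip":1},{"dx":-0.0042,"dy":-0.0001,"dz":0.0011,"wx":0,"wy":0,"wz":0,"grip":1},{"dx":-0.0042,"dy":0,"dz":0.001,"wx":0,"wy":0,"wz":0,"grip":1},{"dx":-0.0042,"dy":0,"dz":0.0009,"wx":0,"wy":0,"wz":0,"grip":1},{"dx":-0.0042,"dy":-0.0001,"dz":0.0009,"wx":0,"wy":0,"wz":0,"grip":1},{"dx":-0.0042,"dy":-0.0001,"dz":0.0008,"wx":0,"wy":0,"wz":0,"grip":1},{"dx":-0.0042,"dy":-0.0001,"dz":0.0007,"wx":0,"wy":0,"wz":0,"grip":1}]' 20
python3 -m jog '[{"dx":-0.0042,"dy":-0.0001,"dz":0.0005,"wx":0,"wy":0,"wz":0,"grip":1},{"dx":-0.0042,"dy":-0.0001,"dz":0.0004,"wx":0,"wy":0,"wz":0,"grip":1},{"dx":-0.0042,"dy":-0.0001,"dz":0.0003,"wx":0,"wy":0,"wz":0,"grip":1},{"dx":-0.0042,"dy":-0.0001,"dz":0.0002,"wx":0,"wy":0,"wz":0,"grip":1},{"dx":-0.0042,"dy":0,"dz":0.0001,"wx":0,"wy":0,"wz":0,"grip":1},{"dx":-0.0042,"dy":0,"dz":0,"wx":0,"wy":0,"wz":0,"grip":1},{"dx":-0.0042,"dy":-0.0001,"dz":-0.0001,"wx":0,"wy":0,"wz":0,"grip":1},{"dx":-0.0042,"dy":-0.0001,"dz":-0.0002,"wx":0,"wy":0,"wz":0,"grip":1},{"dx":-0.0042,"dy":-0.0001,"dz":-0.0004,"wx":0,"wy":0,"wz":0,"grip":1},{"dx":0,"dy":0,"dz":0,"wx":0,"wy":0,"wz":0,"grip":1}]'
```

```text
time_s: 12.6
ee_pos: [560.9, -182.2, 199.7]
ee_rot: [179.9, 0.0, 90.9]
force: [2.7, 0.9, 2.6]
gripper_width: 11.4
time_s: 13.6
ee_pos: [521.9, -182.8, 199.4]
ee_rot: [-179.9, -0.0, 90.9]
force: [1.4, 1.7, 0.4]
gripper_width: 11.1
```

```bash
python3 -m jog '[{"dx":-0.004,"dy":0,"dz":-0.0004,"wx":0,"wy":0,"wz":0,"grip":1},{"dx":-0.004,"dy":-0.0001,"dz":-0.0005,"wx":0,"wy":0,"wz":0,"grip":1},{"dx":-0.004,"dy":-0.0001,"dz":-0.0006,"wx":0,"wy":0,"wz":0,"grip":1},{"dx":-0.004,"dy":0,"dz":-0.0007,"wx":0,"wy":0,"wz":0,"grip":1},{"dx":-0.0033,"dy":0,"dz":-0.0006,"wx":0,"wy":0,"wz":0,"grip":1},{"dx":0,"dy":0,"dz":0,"wx":0,"wy":0,"wz":0,"grip":1},{"dx":0,"dy":0,"dz":0,"wx":0,"wy":0,"wz":0,"grip":1},{"dx":0,"dy":0,"dz":0,"wx":0,"wy":0,"wz":0,"grip":1},{"dx":0,"dy":0,"dz":0,"wx":0,"wy":0,"wz":0,"grip":1},{"dx":0,"dy":0,"dz":0,"wx":0,"wy":0,"wz":0,"grip":1}]'
python3 - <<'E'
from h import *
import cv2
a=env.grab_frame("top")[:,:,::-1];b=env.grab_frame("side")[:,:,::-1]
A=cv2.resize(a[128:238,285:385],(400,440),interpolation=cv2.INTER_CUBIC)
B=cv2.resize(b[100:300,230:412],(400,440),interpolation=cv2.INTER_CUBIC)
im=np.hstack([A,B])
cv2.imwrite("pics/f.png",im)
s=env.state();print(s["ee_pos"],s["force"],s["gripper_width"])
# predicted lid front-edge outer corners: plane 140 along lid, z_lid 0 (rim) / 30 (top) for several j
H=np.array([538.2,-183.4,41]);r=.017
for j in(1.22,1.286,1.35):
  for nm,l,h,y in(("rimL",140,0,136),("topL",140,30,136),("rimR",140,0,-136)):
    x=-l*np.cos(j)+h*np.sin(j);z=l*np.sin(j)+h*np.cos(j)
    X=H+[x*np.cos(r)-y*np.sin(r),x*np.sin(r)+y*np.cos(r),z]
    t=proj("top",X);q=proj("side",X);print(j,nm,((t-[285,128])*4).round(0),((q-[230,100])*2.2+[400,0]).round(0))
E
```

```text
time_s: 14.6
ee_pos: [503.7, -183.1, 197.0]
ee_rot: [180.0, 0.0, 91.0]
force: [-0.2, 1.0, 2.7]
gripper_width: 11.5
[ 503.65135281 -183.11467225  196.98726859] [0.97569293 1.67414623 1.56670625] 11.621806292790588
1.22 rimL [ 67. 255.] [510. 150.]
1.22 topL [ 69. 199.] [532. 133.]
1.22 rimR [589. 249.] [728. 271.]
1.286 rimL [ 68. 238.] [517. 145.]
1.286 topL [ 69. 181.] [539. 129.]
1.286 rimR [591. 232.] [736. 264.]
1.35 rimL [ 68. 221.] [524. 141.]
1.35 topL [ 69. 163.] [546. 126.]
1.35 rimR [592. 215.] [743. 258.]
```

View pics/f.png

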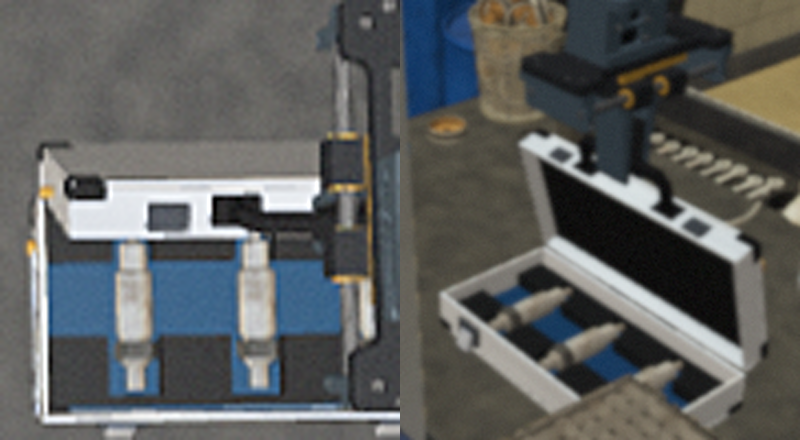

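The top view has the lid's rim corner at (68,239) and its top corner at (66,178). The predicted positions for 1.286 rad are (68,238) and (69,181). All three injectors lie in their cradles and the bar is held, so I'm handing in.

```bash
python3 -c "
from workcell import env
s=env.state();print(abs(s['qvel']).max(),s['gripper_width'],s['force'],s['time_s']);env.job_done()"
```

```text
0.12221006390910338 11.621806292790588 [0.97569293 1.67414623 1.56670625] 14.7
the job is handed in; nothing more can be done
```

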